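Draw the beaker's tray out of the sample deck and lock it there

TASK

The beaker on the sample deck is needed next, so bring out its tray without gripping or lifting anything: with a fingertip, draw the deck's locking slide fully out by the upright tab at its end, hook the fingertip behind the front lip of the tray on which the beaker stands and draw that tray steadily out along its rails to its stop, then push the locking slide fully in again so that the trays are locked. The beaker and the other ware must stay standing on their trays and must not be touched, the other two trays stay home, and the things lying round the deck stay where they are.

Things in the scene. Friction and masses are not known exactly. Their poses are not given: they have to be found in the camera images.
- deck: Sample deck fixed on the worktop: grey base 200 (x) by 366 (y) by 8 mm with three white sliding trays side by side and a locking slide crossing under them. Origin: centre of the underside, on the worktop. x points to its back (trays come out along -x, toward the robot), y to its left. Tray centre lines: y = +0.081 (left), -0.025 (middle), -0.131 (right). Its back stop bar is 34 mm high.
- tray_left (a joint): How far the left tray is drawn out: 0 = home, 0.090 m = out at its stop. The trays are alike: 152 mm long, 74 wide, 0.25 kg plus ware, sliding friction about 1.2 N; unlocked they stay where they are left.
- tray_middle (a joint): The same for the middle tray. At home a tray runs from deck x = -0.067 (outside of its lip) to +0.085; along its left (+y) side is a 12 mm wide notched flange, 22 mm above the worktop.
- tray_right (a joint): The same for the right tray.
- lip_left (a point): Middle of the top edge of the left tray's front lip: an upright wall across the tray's front, 74 mm wide, 6 mm thick, top 49 mm above the worktop. Behind it (deck +x) is a free space 43 mm long, 68 mm wide for a fingertip; heights above the worktop: floor 17 mm, side walls and rear cross wall 30 mm.
- lip_middle (a point): The same for the middle tray. Behind the cross wall stands the ware, its centre about 100 mm behind the lip.
- lip_right (a point): The same for the right tray.
- lock_slide (a joint): Locking slide: 0 = fully in, trays locked (start); 0.016 m = fully out to the deck's left (+y), trays free. Friction about 2 N; it stays where it is left. Its three upright 8 mm pins enter notches in the trays' flanges; the notches serve home and fully out with 3 mm of play, so it goes in only when every tray is within 3 mm of home or of its stop.
- lock_tab (a point): Middle of the top edge of the locking slide's upright tab: black plate 34 mm wide (deck x), 6 mm thick (deck y), its top 48 mm above the worktop, at deck x = -0.030, y = +0.188 when locked. Inner (-y) side: free for 50 mm when locked, up to the left tray's flange (22 mm high), except a pin 27 mm high 59 mm from the tab's middle; guides below are 15 mm high. The outer side is free.
- beaker: Clear beaker, 52 mm wide, 68 mm tall, open at the top, 0.055 kg, loose on one of the three trays (which one varies). Origin: centre of its underside, 18 mm above the worktop, z up.
- dish: Flat covered petri dish, 62 mm wide, 16 mm tall, loose on another tray. Origin: centre of its underside.
- bottle: Screw-cap reagent bottle, 56 mm wide, 110 mm tall, loose on the remaining tray. Origin: centre of its underside.
- pipette: Hand pipette lying on the worktop to the right of the deck, 224 mm long, 27 mm high. Leave alone. Origin: centre of its underside.
- timer: Small countdown timer lying on the worktop in front of the deck, 66 x 62 x 17 mm. Leave alone. Origin: centre of its underside.
- marker: Marker pen lying on the worktop in front of the deck, 116 mm long, 12 mm thick. Leave alone. Origin: centre of its underside.
Not all that is in view belongs to the job. What is shaped like the beaker but blue, green or orange is not meant.

How it is judged:
By the outcome, as a careful person would: the job done as asked, in the order asked, and still so for the second after the job is handed in, with the robot touching nothing.
It also fails if it takes over 56 s, if anything falls off the work surface, if the arm or the gripper's body presses on something with over 40 N, if the wrist force passes 120 N, or if a joint passes its speed limit or range.

ROBOT

A 7-joint arm with a two-finger parallel gripper is mounted at the origin on a cart in front of the work surface, level with it; the furniture and walls round the work are solid. World frame = base frame: x ahead of the robot, y to its left, z up, the work surface at z = 0. Lengths are in m, angles in rad, forces in N, time in s.
With the tool pointing down it reaches from about 0.425 to 0.925 m from the base axis. Payload 6.8 kg.
Tool frame: the origin (TCP) lies between the finger pads; the fingertips stand 14 mm ahead of it and the grasp point (between the pads) lies 5 mm behind it; z points along the fingers, y is the line along which they close (so a half turn about z gives the same grasp; the last joint's range is limited). The gripper opens to 85 mm and grips with 20 to 120 N. Pads are 22 mm wide; open, the fingers measure 114 mm over their backs; the gripper's body (76 mm by 85 mm) begins 54 mm behind the grasp point. The pads swing forward as they close: fully open they stand 13 mm farther back than shut.
Start: joints at [1.094, 0.477, 0.022, 1.555, -0.011, 1.109, -0.083], TCP at [0.243, -0.63, 0.245] pointing down, gripper open.
Joint ranges: [-2.96, 2.96], [-0.34, 2.1], [-1.41, 1.46], [0.24, 2.44], [-1.37, 4.51], [0.17, 1.92], [-2.96, 2.96]. Speed limits (rad/s): [2.39, 2.39, 3.14, 3.14, 3.14, 3.14, 3.14].

INTERFACE

Orientations are given as a rotation vector (axis times angle).
In Python, from bench import r, eyes, ticket gives the robot as it stands. The module is installed in compiled form; this text tells all that it offers.
- The arm moves only by the tool arm_command, never from a script. Its argument "plan" is text: rows parted by semicolons, each of 4 numbers parted by spaces: the shift along the tool's x, y, z in m, then the turn about the tool's z in degrees. In form: tx ty tz yaw; .... A call has 1 to 20 rows; each row shifts and turns the commanded pose from where the row before left it, along the tool's axes as they then stand; what a row does not reach is not made up. A row lasts 1/8 s, in which the tool goes at most 62.5 mm and 10.7 degrees, less where a joint would pass 70% of its speed; a pose out of reach is approached as far as the arm can. A call is refused whole if a number of a shift passes 0.0625 or a number of a turn 10.7, either way. A call with a gripper value outside its range is refused whole. "hand" is the closure, from -1 (fully open) to 1 (shut), set as the call begins (left out, the last holds). The fingers move at their own pace and stop on an object; "grip_force" is the grip in N (left out, the last holds). Time passes only in rows, so rows that do not move let the fingers close. It gives the time, the measured TCP pose, the force, the opening and the grip force at its end, in the units of the state.
- r.get_obs(): the state, without advancing time (a new reading comes with each control period).
- eyes.grab_frame(name): name is "scene" or "top" or "wrist"; returns (picture, depth): 480x640x3 uint8, red, green, blue; 480x640 float32, m along the optical axis (not along the pixel's ray), 0 where there is no reading.
- eyes.calibration(name): a dict with "fov_y" (degrees; the focal length in pixels is half the picture's height over the tangent of half this angle, whatever the lens; pixels are square), "cx", "cy" (the principal point, pixels), "k1" (the pictures are not rectified: a ray, as slopes to the right and down, at radius r is drawn at 1 + k1 r^2 times it, then the intrinsics apply), "origin" and "attitude" of the camera in the world; the wrist camera has in their place "tool_from_camera" (4x4, takes a point from camera to tool coordinates, whose origin is the TCP and whose axes are the flange's). Camera axes: x right, y up, looking along -z (the intrinsics and any distortion apply to the point x, -y, -z); pixel columns grow to the right and rows downward; lengths in m; the calibration is good to about 2 mm. A picture is of the moment at which its call begins: read the wrist's pose just before it. calibration takes no time and is no camera call.
- ticket.hand_in(): hands the job in; it is judged then, once.
The state is a dict: "clock": time; "joints": joint angles; "qvel": joint speeds; "tau": joint torques, N m; "tcp_pos": TCP position; "orientation": TCP orientation; "contact_force": force on the tool from outside, world axes, zero at the start; "moment": the same for the moment, N m; "grip_width": finger opening in m; "gripper_force": force on a finger pad.
Only numpy, scipy, OpenCV 4.12 (cv2) and the standard library are available. Lean on these libraries where they do the work, as an engineer would, in place of code of your own. Each camera call takes 0.05 s, during which the arm holds its last target. There are 200 camera calls.

## Working session

There is one attempt and no reset: what is moved stays moved. The work goes in short steps, Python scripts to look and compute and a tool call to move; the robot and the scene stay as the last step left them, time stands still between calls to the robot, and variables do not carry over. Pictures are saved under pics/ and viewed, at most 13 in all, crops included, and the job is handed in when it is done.

Besides the shell and the picture viewer there is one more tool, called as name(argument=value, ...) on one line, values as JSON. arm_command: Moves the arm, as the interface text tells. Its arguments: {"type":"object","properties":{"plan":{"type":"string"},"hand":{"type":"number"},"grip_force":{"type":"number"}},"required":["plan"]}

```bash
mkdir -p pics
cat > h.py <<'E'
import numpy as np,cv2
from bench import r,eyes,ticket
from scipy.spatial.transform import Rotation as R
def cam(name):
    c=eyes.calibration(name); o=r.get_obs(); p,d=eyes.grab_frame(name); return c,o,p,d
def pose(c,o):
    if 'origin' in c:
        A=np.array(c['attitude']); 
        A=R.from_rotvec(A).as_matrix() if A.size==3 else (R.from_quat(A).as_matrix() if A.size==4 else A)
        return A,np.array(c['origin'])
    T=np.array(c['tool_from_camera']); W=R.from_rotvec(o['orientation']).as_matrix()
    return W@T[:3,:3], W@T[:3,3]+np.array(o['tcp_pos'])
def ray(c,o,u,v):
    f=240/np.tan(np.radians(c['fov_y'])/2)
    K=np.array([[f,0,c['cx']],[0,f,c['cy']],[0,0,1]])
    q=np.array([(u-c['cx'])/f,(v-c['cy'])/f]); s=q.copy()
    for _ in range(20): s=q/(1+c['k1']*(s@s))
    A,t=pose(c,o); return A@np.array([s[0],-s[1],-1]),t
def atz(c,o,u,v,z):
    d,t=ray(c,o,u,v); return t+d*(z-t[2])/d[2]
def atd(c,o,u,v,D):
    d,t=ray(c,o,u,v); return t+d*D[int(v),int(u)]
E
python3 - <<'E'
from h import *
import pickle
print(r.get_obs())
for n in('top','scene'):
    c,o,p,d=cam(n); print(c); cv2.imwrite(f'pics/{n}0.png',p[:,:,::-1]); pickle.dump((c,o,p,d),open(n+'0.pkl','wb'))
E
```

```text
{'clock': 0.0, 'joints': array([ 1.09390267,  0.47781744,  0.0223502 ,  1.55646381, -0.01152938,
        1.10926993, -0.08307047]), 'qvel': array([-0.00121423,  0.00039731,  0.00022874,  0.0001451 ,  0.00017105,
       -0.00030903, -0.00072166]), 'tau': array([ 2.42449278e-04, -5.96439672e+01,  1.60732951e+00, -2.81195730e+01,
        1.23223022e-02,  9.27268993e-03, -1.41804893e-06]), 'tcp_pos': array([ 0.24311667, -0.62909147,  0.24430903]), 'orientation': array([-3.08658030e+00, -5.75741091e-01,  7.03738066e-04]), 'contact_force': array([-0.69102978, -0.76413515,  0.76690523]), 'moment': array([-0.03401944,  0.06257868, -0.0192526 ]), 'gripper_force': 0.0, 'grip_width': 0.08537852327733382}
{'fov_y': 48.723743961382816, 'cx': 310.72738643786994, 'cy': 235.81306327368148, 'k1': -0.02184007368225212, 'origin': array([ 0.34203886, -0.12410748,  1.16186317]), 'attitude': array([ 0.12276695, -0.14768036, -1.54172687])}
{'fov_y': 45.505573089931474, 'cx': 320.71661140540454, 'cy': 235.65601953845788, 'k1': 0.052845006483096806, 'origin': array([0.04424622, 0.48164711, 0.95960884]), 'attitude': array([ 0.2928402 , -0.87758736, -2.31792859])}
```

View pics/top0.png

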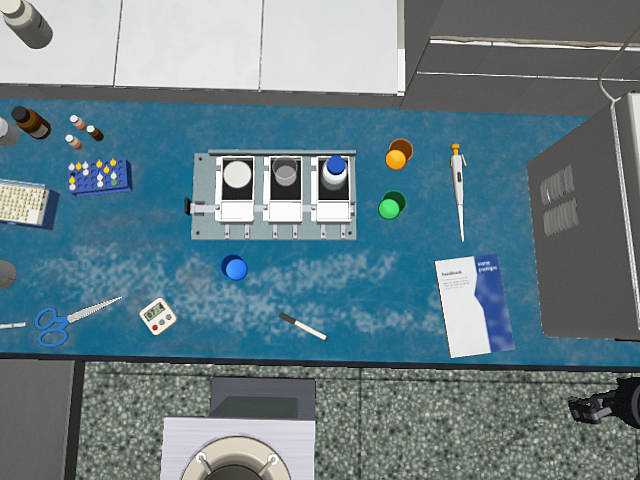

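View pics/scene0.png

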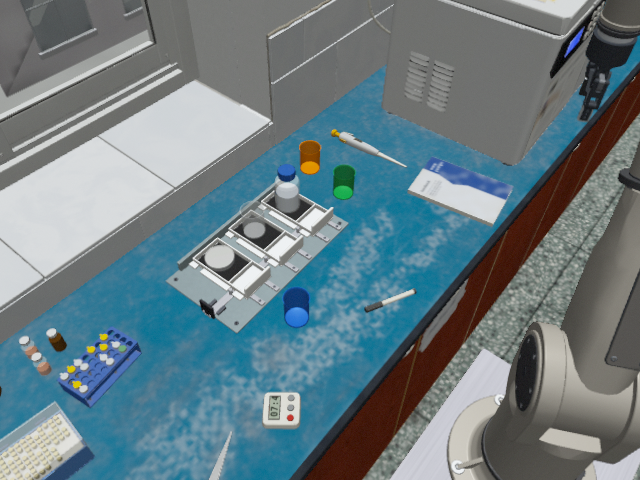

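The top view shows the deck at about (192-356, 150-240), with the tab at (187,206). Candidates for the beaker are:
- the clear one on the middle tray (285,171)
- blue (234,268)
- green (391,206)
- orange (398,155)

The clear one fits, since the coloured ones are excluded. The left tray holds the dish (237,174) and the right tray the bottle (335,168). I'll confirm this in an enlarged crop.

Run:
```python
from h import *
import pickle
c,o,p,d=pickle.load(open('top0.pkl','rb'))
cv2.imwrite('pics/crop1.png',cv2.resize(p[140:250,175:365,::-1],None,fx=4,fy=4,interpolation=cv2.INTER_CUBIC))
for n,u,v,z in [('tab',187,206,.048),('BL',196,153,.008),('FL',192,239,.008),('FR',356,239,.008),('lipL?',235,220,.049),('lipM?',285,220,.049),('lipR',333,220,.049)]:
    print(n,atz(c,o,u,v,z).round(4),atd(c,o,u,v,d).round(4))
```

```text
tab [0.5946 0.1277 0.048 ] [0.5965 0.1295 0.0399]
BL [0.7273 0.1243 0.008 ] [0.7271 0.1242 0.0085]
FL [0.5296 0.121  0.008 ] [0.5308 0.1225 0.0007]
FR [ 0.5391 -0.2404  0.008 ] [ 0.5406 -0.2413 -0.0008]
lipL? [0.5665 0.0231 0.049 ] [0.5672 0.0235 0.0458]
lipM? [ 0.5694 -0.0837  0.049 ] [ 0.569  -0.0838  0.0507]
lipR [ 0.5722 -0.1865  0.049 ] [ 0.573  -0.1868  0.045 ]
```

View pics/crop1.png

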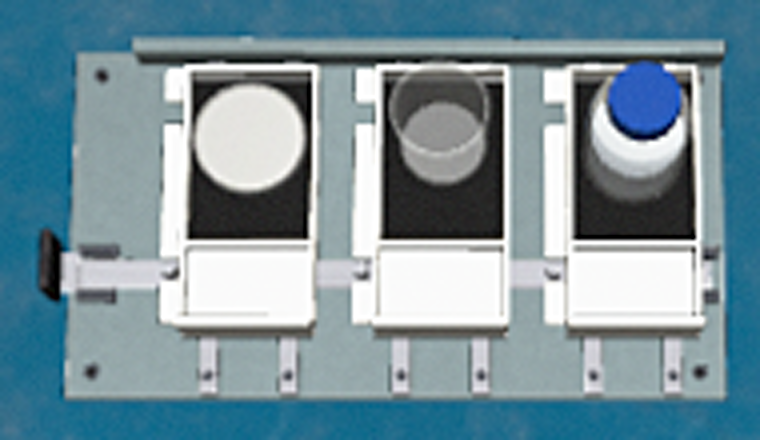

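The crop confirms that the clear beaker stands on the middle tray, with its base near crop (443,145). The dish is on the left tray and the bottle on the right. The deck centre is at about (0.634, -0.057), yaw about 1.5°. I'll close the fingers and travel high to a point inside the tab.

arm_command(plan="0 0 0 9.8; 0 0 0 9.8; 0.022 -0.0423 0 0; 0.022 -0.0423 0 0; 0.022 -0.0423 0 0; 0.022 -0.0423 0 0; 0.022 -0.0423 0 0; 0.022 -0.0423 0 0; 0.022 -0.0423 0 0; 0.022 -0.0423 0 0; 0.022 -0.0423 0 0; 0.022 -0.0423 0 0; 0.022 -0.0423 0 0; 0.022 -0.0423 0 0; 0.022 -0.0423 0 0; 0.022 -0.0423 0 0; 0.022 -0.0423 0 0; 0.022 -0.0423 0 0; 0.022 -0.0423 0 0; 0 0 0 0", hand=1, grip_force=60)

```text
clock: 2.6
tcp_pos: [0.5983, 0.1042, 0.2448]
orientation: [-3.139, -0.052, 0.001]
contact_force: [-0.9, 0.3, 0.0]
grip_width: -0.0001
gripper_force: 0.0
```

```bash
cat > look.py <<'E'
from h import *
import pickle,sys
n,name=sys.argv[1:3]
c,o,p,d=cam(n); pickle.dump((c,o,p,d),open(name+'.pkl','wb')); cv2.imwrite(f'pics/{name}.png',p[:,:,::-1])
print({k:np.round(o[k],4) for k in('clock','tcp_pos','orientation','contact_force','grip_width')})
E
python3 look.py wrist w1; python3 -c "
from h import *;import pickle
c,o,p,d=pickle.load(open('top0.pkl','rb'))
print(atz(c,o,236,269,.0),atz(c,o,233,257,.08))"
```

```text
{'clock': np.float64(2.6), 'tcp_pos': array([0.5983, 0.1042, 0.2448]), 'orientation': array([-3.1386e+00, -5.2000e-02,  8.0000e-04]), 'contact_force': array([-0.9342,  0.329 ,  0.0179]), 'grip_width': np.float64(-0.0001)}
[0.46672069 0.02215901 0.        ] [0.48270363 0.01940385 0.08      ]
```

View pics/w1.png

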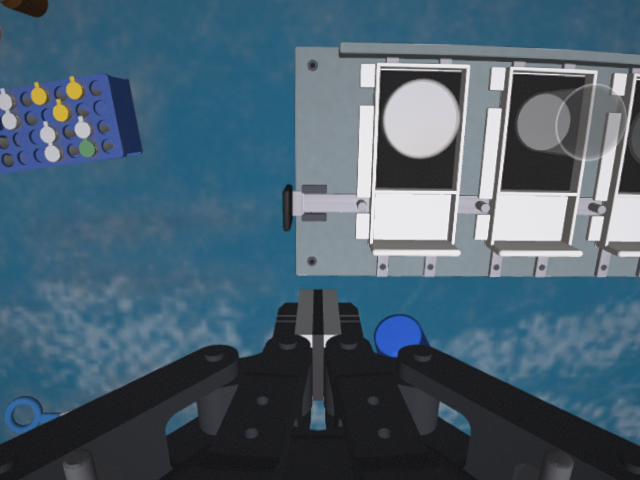

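The wrist view shows the tab at (287,207), the lip tops at (415,253) and (538,254), and the closed fingers at the bottom centre. The blue beaker is at (400,335), close to where the gripper will pull.

```bash
python3 - <<'E'
from h import *
import pickle
c,o,p,d=pickle.load(open('w1.pkl','rb'))
for n,u,v,z in [('tab inner top?',290,207,.048),('tab outer top',284,207,.048),('tab back',288,186,.048),('tab front',288,229,.048),('FL',296,276,.008),('BL',296,47,.008),('lipL l',372,255,.049),('lipL r',460,252,.049),('lipM l',494,255,.049),('lipM r',580,253,.049),('lipM crosswall',550,190,.03)]:
    print(n,atz(c,o,u,v,z).round(4),atd(c,o,u,v,d).round(4))
E
python3 - <<'E'
import cv2
p=cv2.imread('pics/w1.png'); cv2.imwrite('pics/w1c.png',cv2.resize(p[165:285,270:430],None,fx=5,fy=5,interpolation=cv2.INTER_CUBIC))
E
```

```text
tab inner top? [0.6005 0.1267 0.048 ] [0.5991 0.1271 0.0412]
tab outer top [0.6004 0.1315 0.048 ] [0.6003 0.1315 0.0476]
tab back [0.6173 0.1285 0.048 ] [0.614  0.1301 0.026 ]
tab front [0.5823 0.128  0.048 ] [0.5825 0.1279 0.0486]
FL [0.5268 0.1225 0.008 ] [ 0.5233  0.1229 -0.0012]
BL [0.7267 0.1269 0.008 ] [0.7268 0.1269 0.0073]
lipL l [0.563  0.0586 0.049 ] [0.5504 0.0528 0.0092]
lipL r [ 0.5681 -0.0142  0.049 ] [ 0.5679 -0.0144  0.0483]
lipM l [ 0.5665 -0.0433  0.049 ] [ 0.5562 -0.0588  0.0153]
lipM r [ 0.5707 -0.1182  0.049 ] [ 0.5709 -0.1177  0.0497]
lipM crosswall [ 0.6201 -0.0926  0.03  ] [ 0.6185 -0.0993  0.0183]
```

View pics/w1c.png

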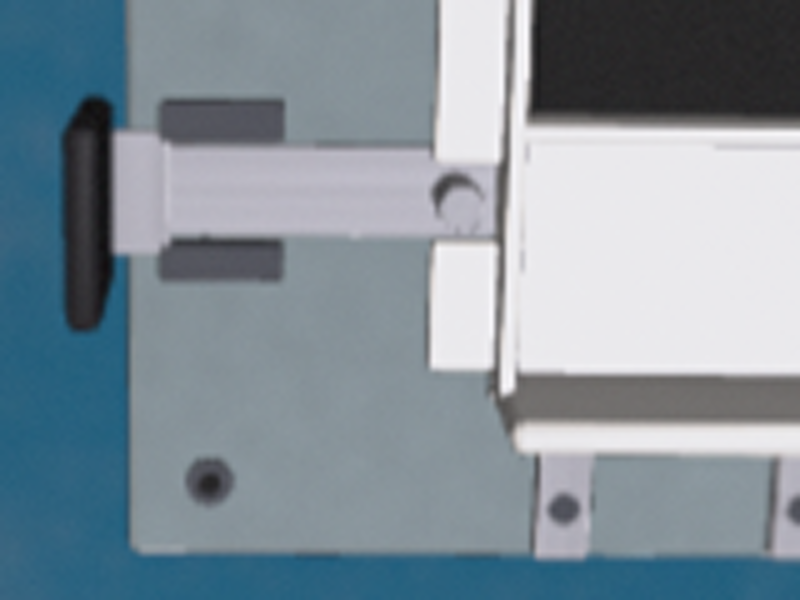

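arm_command(plan="0.002 0.004 0.04 0; 0 0 0.04 0; 0 0 0.04 0; 0 0 0.04 0; 0 0 0.025 0; 0 0 0.015 0; 0 0 0.005 0; 0 0 0 0; 0 0 0 0")

```text
clock: 3.78
tcp_pos: [0.6009, 0.0953, 0.0414]
orientation: [-3.141, -0.042, -0.003]
contact_force: [0.2, -0.2, -0.9]
grip_width: 0.0001
gripper_force: 0.0
```

arm_command(plan="0 -0.004 0 0; 0 -0.004 0 0; 0 -0.003 0 0; 0 -0.002 0 0; 0 0 0 0")

```text
clock: 4.4
tcp_pos: [0.5997, 0.1085, 0.0403]
orientation: [-3.141, -0.042, 0.0]
contact_force: [0.2, 0.3, 0.7]
grip_width: 0.0002
gripper_force: 0.0
```

```bash
python3 look.py wrist w2; python3 -c "
import cv2;p=cv2.imread('pics/w2.png');cv2.imwrite('pics/w2.png',p)"
```

```text
{'clock': np.float64(4.4), 'tcp_pos': array([0.5997, 0.1085, 0.0403]), 'orientation': array([-3.1413e+00, -4.2500e-02,  1.0000e-04]), 'contact_force': array([0.1909, 0.337 , 0.671 ]), 'grip_width': np.float64(0.0002)}
```

View pics/w2.png

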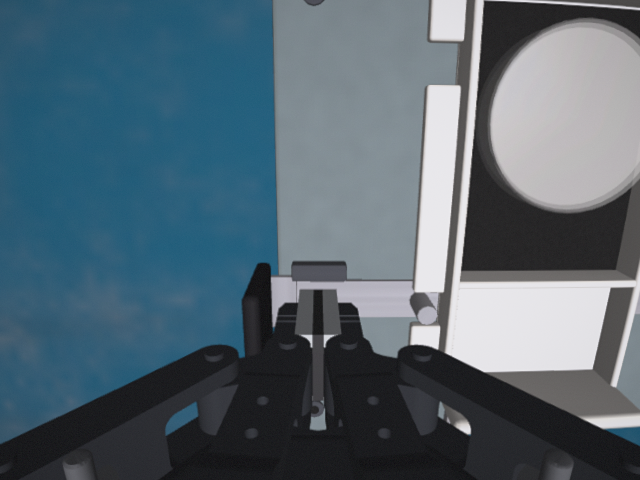

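The tab (245-272) lies just left of the fingers (about 277). I'll push on in small steps.

arm_command(plan="0 -0.003 0 0; 0 -0.003 0 0; 0 -0.003 0 0; 0 -0.003 0 0; 0 0 0 0")

```text
clock: 5.08
tcp_pos: [0.5994, 0.1206, 0.0403]
orientation: [-3.141, -0.043, -0.0]
contact_force: [0.2, -0.7, -0.1]
grip_width: -0.0002
gripper_force: 0.4
```

arm_command(plan="0 -0.003 0 0; 0 -0.003 0 0; 0 0 0 0")

```text
clock: 5.45
tcp_pos: [0.5993, 0.1269, 0.0403]
orientation: [-3.141, -0.043, -0.0]
contact_force: [-0.0, 0.3, -0.8]
grip_width: 0.0
gripper_force: 0.3
```

arm_command(plan="0 -0.002 0 0; 0 -0.001 0 0; 0 0 0 0")

```text
clock: 5.82
tcp_pos: [0.5992, 0.1294, 0.0403]
orientation: [-3.141, -0.042, -0.0]
contact_force: [0.5, -1.3, -0.4]
grip_width: 0.0001
gripper_force: 0.7
```

```bash
python3 look.py wrist w3; python3 look.py top t3
python3 - <<'E'
import cv2,numpy as np
a=cv2.imread('pics/w3.png');b=cv2.imread('pics/t3.png')
b=cv2.resize(b[140:250,175:255],None,fx=4,fy=4,interpolation=cv2.INTER_CUBIC)
im=np.zeros((480,800,3),np.uint8);im[:,:480]=a[:,160:];im[:440,480:]=b
cv2.imwrite('pics/m3.png',im)
E
```

```text
{'clock': np.float64(5.825), 'tcp_pos': array([0.5992, 0.1294, 0.0403]), 'orientation': array([-3.1412e+00, -4.2100e-02, -1.0000e-04]), 'contact_force': array([ 0.4519, -1.2766, -0.4074]), 'grip_width': np.float64(0.0001)}
{'clock': np.float64(5.875), 'tcp_pos': array([0.5992, 0.1294, 0.0403]), 'orientation': array([-3.1411e+00, -4.2000e-02, -2.0000e-04]), 'contact_force': array([ 0.4489, -1.3786,  0.3927]), 'grip_width': np.float64(0.0002)}
```

View pics/m3.png

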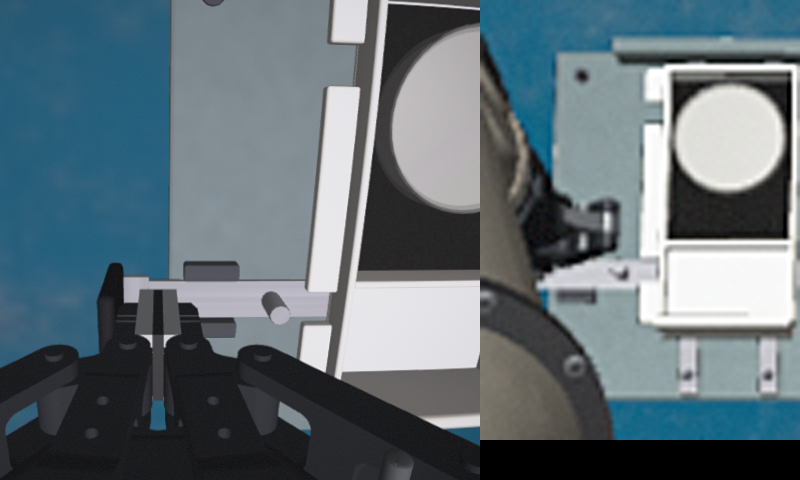

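The pin at (275,305) has left the flange notch, so the slide is moving. I'll continue to the stop, watching the force.

arm_command(plan="0 -0.002 0 0; 0 -0.001 0 0; 0 0 0 0")

```text
clock: 6.3
tcp_pos: [0.5992, 0.1296, 0.0402]
orientation: [3.138, 0.039, -0.001]
contact_force: [0.5, -6.8, 1.8]
grip_width: 0.0002
gripper_force: 3.5
```

arm_command(plan="0 -0.002 0 0; 0 0 0 0; 0 0 0 0")

```text
clock: 6.68
tcp_pos: [0.5992, 0.1297, 0.0402]
orientation: [3.136, 0.037, -0.002]
contact_force: [-0.2, -10.9, 3.8]
grip_width: -0.0001
gripper_force: 5.4
```

arm_command(plan="0 -0.002 0 0; 0 0 0 0; 0 0 0 0")

```text
clock: 7.05
tcp_pos: [0.5992, 0.1298, 0.0402]
orientation: [3.134, 0.035, -0.003]
contact_force: [-0.5, -14.1, 4.9]
grip_width: 0.0
gripper_force: 7.2
```

```bash
python3 look.py wrist w4
python3 - <<'E'
from h import *
import pickle
# pin top location by colour-free depth: report heights 0.022-0.030 on the base strip between flange and tab
for n in('w1','w3','w4'):
    c,o,p,d=pickle.load(open(n+'.pkl','rb'))
    P=[]
    for v in range(100,480,1):
        for u in range(200,520,1):
            if d[v,u]>0:
                q=atd(c,o,u,v,d)
                if .585<q[0]<.625 and .03<q[1]<.11 and .0245<q[2]<.0285: P.append(q)
    P=np.array(P); print(n,len(P),P.mean(0).round(4) if len(P) else '', np.median(P,0).round(4) if len(P) else '')
E
```

```text
{'clock': np.float64(7.05), 'tcp_pos': array([0.5992, 0.1298, 0.0402]), 'orientation': array([ 3.134e+00,  3.480e-02, -2.700e-03]), 'contact_force': array([ -0.5498, -14.0683,   4.9316]), 'grip_width': np.float64(0.0)}
w1 125 [0.6046 0.0608 0.0268] [0.601  0.0643 0.027 ]
w3 866 [0.6031 0.0697 0.0268] [0.6008 0.0605 0.027 ]
w4 879 [0.6031 0.0695 0.0268] [0.6006 0.0605 0.027 ]
```

The slide hit its stop: it stands still while the force rises to 14 N. I'll back off, lift, and go over the middle tray's pocket.

arm_command(plan="0 0.008 0 0; 0 0.007 0 0; 0 0 -0.03 0; 0 0 -0.04 0; 0 0 -0.03 0; -0.002 0.034 0 0; -0.002 0.034 0 0; -0.002 0.034 0 0; -0.002 0.034 0 0; -0.002 0.034 0 0; 0 0.034 0 0; 0 0 0 0; 0 0 0 0")

```text
clock: 8.72
tcp_pos: [0.595, -0.0816, 0.1403]
orientation: [-3.14, -0.044, -0.0]
contact_force: [-0.4, 0.3, -0.3]
grip_width: -0.0003
gripper_force: 0.0
```

```bash
python3 look.py wrist w5
```

```text
{'clock': np.float64(8.725), 'tcp_pos': array([ 0.595 , -0.0816,  0.1403]), 'orientation': array([-3.1401e+00, -4.3500e-02, -4.0000e-04]), 'contact_force': array([-0.4067,  0.3179, -0.2637]), 'grip_width': np.float64(-0.0003)}
```

View pics/w5.png

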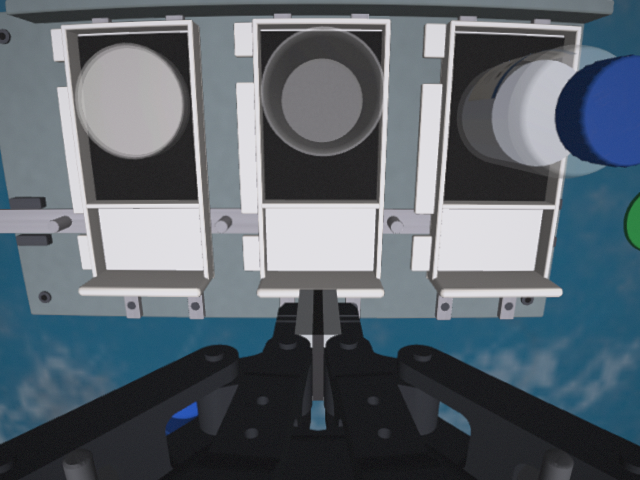

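All the pins are clear of the notches, and the middle tray's pocket (265-380, 205-270) and lip (258-383, 275-297) are centred ahead. I'll check the lip and wall positions.

Run:
```python
from h import *
import pickle
c,o,p,d=pickle.load(open('w5.pkl','rb'))
for n,u,v,z in [('lip l outer',262,296,.049),('lip l inner',262,289,.049),('lip l end',258,292,.049),('lip r end',383,292,.049),('cross front edge',320,208,.03),('cross l end',262,207,.03),('cross r end',380,207,.03)]:
    print(n,atz(c,o,u,v,z).round(4),atd(c,o,u,v,d).round(4))
print(atz(c,o,185,410,.08))
```

```text
lip l outer [ 0.5662 -0.0506  0.049 ] [ 0.5663 -0.0507  0.0493]
lip l inner [ 0.5705 -0.0507  0.049 ] [ 0.5704 -0.0506  0.0486]
lip l end [ 0.5686 -0.0483  0.049 ] [ 0.5687 -0.0484  0.0492]
lip r end [ 0.5708 -0.12    0.049 ] [ 0.5705 -0.1201  0.0483]
cross front edge [ 0.6148 -0.0825  0.03  ] [ 0.615  -0.0825  0.0313]
cross l end [ 0.6144 -0.0485  0.03  ] [ 0.6145 -0.0486  0.0308]
cross r end [ 0.6165 -0.1177  0.03  ] [ 0.6166 -0.1176  0.0307]
[ 0.51031605 -0.01152546  0.08      ]
```

arm_command(plan="0 0.006 0.03 0; 0 0 0.03 0; 0 0 0.02 0; 0 0 0.012 0; 0 0 0.004 0; 0 0 0 0; 0 0 0 0")

```text
clock: 9.65
tcp_pos: [0.5957, -0.089, 0.0451]
orientation: [3.141, 0.042, 0.002]
contact_force: [-1.2, -0.1, 0.4]
grip_width: -0.0
gripper_force: 0.0
```

arm_command(plan="-0.004 0 0 0; -0.003 0 0 0; -0.002 0 0 0; -0.002 0 0 0; -0.002 0 0 0; -0.002 0 0 0; -0.002 0 0 0; -0.002 0 0 0; 0 0 0 0")

```text
clock: 10.78
tcp_pos: [0.5758, -0.0895, 0.0443]
orientation: [3.141, 0.042, -0.001]
contact_force: [0.6, -0.8, -0.7]
grip_width: -0.0001
gripper_force: 0.1
```

arm_command(plan="-0.001 0 0 0; -0.002 0 0 0; -0.003 0 0 0; -0.003 0 0 0; -0.003 0 0 0; -0.003 0 0 0; -0.003 0 0 0; -0.003 0 0 0; -0.003 0 0 0; -0.003 0 0 0; -0.003 0 0 0; -0.003 0 0 0; -0.003 0 0 0; -0.003 0 0 0; -0.003 0 0 0; -0.003 0 0 0; -0.003 0 0 0; -0.002 0 0 0; -0.001 0 0 0; 0 0 0 0")

```text
clock: 13.28
tcp_pos: [0.5248, -0.0908, 0.0443]
orientation: [3.141, 0.042, -0.001]
contact_force: [0.4, -0.2, 0.4]
grip_width: 0.0002
gripper_force: 0.2
```

```bash
python3 look.py wrist w6
```

```text
{'clock': np.float64(13.275), 'tcp_pos': array([ 0.5248, -0.0908,  0.0443]), 'orientation': array([ 3.1413e+00,  4.2000e-02, -7.0000e-04]), 'contact_force': array([ 0.4162, -0.2441,  0.4025]), 'grip_width': np.float64(0.0002)}
```

View pics/w6.png

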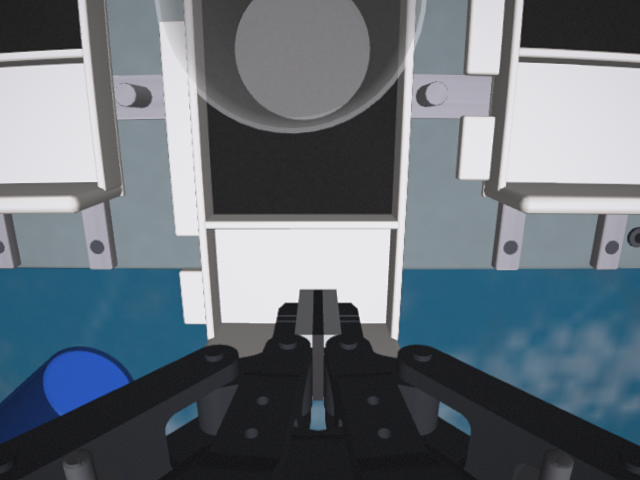

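The tray is coming out with the beaker standing. I need to check the gripper's clearance to the blue beaker at (90,380).

Run:
```python
from h import *
import pickle
c,o,p,d=pickle.load(open('w6.pkl','rb'))
b=p.astype(int)
P=[];F=[]
A,t=pose(c,o); print('cam',t)
for v in range(330,480,2):
    for u in range(0,200,2):
        if d[v,u]<=0: continue
        q=atd(c,o,u,v,d)
        if b[v,u,2]>100 and b[v,u,0]<70 and q[2]>.03: P.append(q)
for v in range(330,480,4):
    for u in range(0,320,4):
        if 0<d[v,u] and b[v,u].max()<60:
            q=atd(c,o,u,v,d); 
            if q[2]>.04 : F.append(q)
P=np.array(P);F=np.array(F);print('blue',len(P),P.min(0),P.max(0))
print('grip',F.min(0),F.max(0))
for y0 in (.0,-.01,-.02,-.03,-.04,-.05): 
    s=F[(F[:,1]>y0)]; print(y0,s[:,2].min() if len(s) else None, s[:,0].min() if len(s) else None,s[:,0].max() if len(s) else None)
```

```text
cam [ 0.59285762 -0.08918935  0.17373431]
blue 282 [ 0.48088403 -0.05641067  0.03006065] [0.53612173 0.02160579 0.10630621]
grip [ 0.51513599 -0.09055571  0.05852393] [ 0.54498257 -0.03176005  0.12801894]
0.0 None None None
-0.01 None None None
-0.02 None None None
-0.03 None None None
-0.04 0.10508193910198746 0.5335595256634096 0.5368743107842113
-0.05 0.09058561840116255 0.5212683013437673 0.5368743107842113
```

There is ample clearance: the gripper reaches only to y = -0.03, and that part is above z = 0.10. I'll draw on to the stop.

arm_command(plan="-0.001 0 0 0; -0.002 0 0 0; -0.003 0 0 0; -0.003 0 0 0; -0.003 0 0 0; -0.003 0 0 0; -0.003 0 0 0; -0.003 0 0 0; -0.002 0 0 0; -0.002 0 0 0; -0.001 0 0 0; -0.001 0 0 0; -0.001 0 0 0; 0 0 0 0")

```text
clock: 15.08
tcp_pos: [0.4969, -0.0916, 0.0443]
orientation: [3.141, 0.042, -0.0]
contact_force: [0.4, 0.1, -0.6]
grip_width: 0.0001
gripper_force: 0.3
```

arm_command(plan="-0.001 0 0 0; -0.001 0 0 0; -0.001 0 0 0; 0 0 0 0")

```text
clock: 15.58
tcp_pos: [0.4939, -0.0916, 0.0443]
orientation: [3.141, 0.042, -0.0]
contact_force: [1.0, -0.1, -0.0]
grip_width: 0.0
gripper_force: 0.3
```

arm_command(plan="-0.001 0 0 0; -0.001 0 0 0; 0 0 0 0; 0 0 0 0")

```text
clock: 16.08
tcp_pos: [0.4934, -0.0916, 0.0445]
orientation: [-3.141, -0.042, -0.004]
contact_force: [3.7, 0.7, -4.5]
grip_width: 0.0002
gripper_force: 2.5
```

arm_command(plan="-0.001 0 0 0; -0.001 0 0 0; 0 0 0 0; 0 0 0 0")

```text
clock: 16.58
tcp_pos: [0.4933, -0.0916, 0.0449]
orientation: [-3.141, -0.042, -0.01]
contact_force: [9.4, -0.6, -6.7]
grip_width: 0.0002
gripper_force: 4.6
```

The tray is against its stop: the force rises to 9 N with no more travel. I'll release, lift, and travel to the outer side of the tab.

arm_command(plan="0.006 0 0 0; 0.006 0 0 0; 0.002 0 0 0; 0 0 -0.02 0; 0 0 -0.045 0; 0 0 -0.045 0; 0.013 -0.0343 0 0; 0.013 -0.0343 0 0; 0.013 -0.0343 0 0; 0.013 -0.0343 0 0; 0.013 -0.0343 0 0; 0.013 -0.0343 0 0; 0.013 -0.0343 0 0; 0.013 -0.0343 0 0; 0 0 0 0; 0 0 0 0")

```text
clock: 18.58
tcp_pos: [0.6002, 0.1848, 0.1538]
orientation: [3.14, 0.042, -0.002]
contact_force: [-0.6, -1.2, -0.3]
grip_width: -0.0001
gripper_force: 0.0
```

```bash
python3 look.py wrist w7
```

```text
{'clock': np.float64(18.575), 'tcp_pos': array([0.6002, 0.1848, 0.1538]), 'orientation': array([ 3.1401e+00,  4.1700e-02, -1.9000e-03]), 'contact_force': array([-0.6019, -1.1601, -0.3011]), 'grip_width': np.float64(-0.0001)}
```

View pics/w7.png

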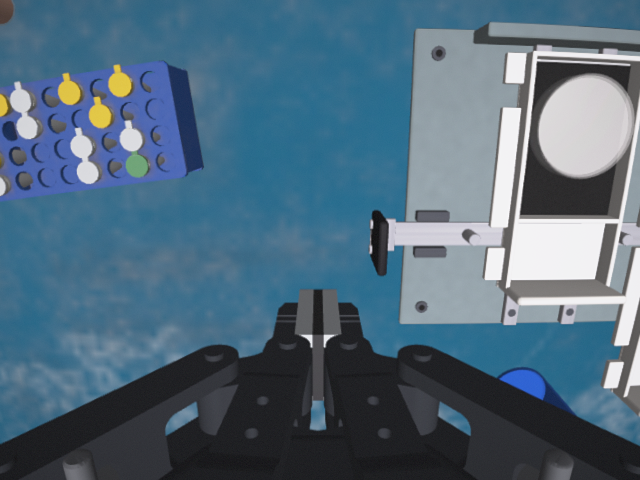

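The outer side of the tab (375-388, 210-275) is free, and the fingers stand about 20 mm outside it. I'll descend and push in.

arm_command(plan="0 0 0.035 0; 0 0 0.035 0; 0 0 0.025 0; 0 0 0.015 0; 0 0 0.004 0; 0 0 0 0; 0 0.004 0 0; 0 0.005 0 0; 0 0.005 0 0; 0 0.004 0 0; 0 0.003 0 0; 0 0.003 0 0; 0 0.003 0 0; 0 0 0 0")

```text
clock: 20.38
tcp_pos: [0.6014, 0.1588, 0.0403]
orientation: [-3.141, -0.042, 0.0]
contact_force: [0.2, 0.6, 0.0]
grip_width: -0.0004
gripper_force: 0.6
```

arm_command(plan="0 0.003 0 0; 0 0.003 0 0; 0 0.002 0 0; 0 0 0 0")

```text
clock: 20.88
tcp_pos: [0.6016, 0.1501, 0.0403]
orientation: [3.141, 0.041, -0.0]
contact_force: [-0.8, 0.5, 0.5]
grip_width: 0.0003
gripper_force: 0.4
```

arm_command(plan="0 0.002 0 0; 0 0.001 0 0; 0 0 0 0")

```text
clock: 21.25
tcp_pos: [0.6017, 0.1476, 0.0403]
orientation: [3.141, 0.042, -0.0]
contact_force: [-0.3, 1.9, -0.4]
grip_width: -0.0002
gripper_force: 0.7
```

arm_command(plan="0 0.001 0 0; 0 0.001 0 0; 0 0 0 0")

```text
clock: 21.62
tcp_pos: [0.6017, 0.1468, 0.0404]
orientation: [-3.14, -0.043, -0.0]
contact_force: [0.6, 4.3, -0.2]
grip_width: 0.0
gripper_force: 2.6
```

arm_command(plan="0 0.002 0 0; 0 0.002 0 0; 0 0 0 0; 0 0 0 0")

```text
clock: 22.12
tcp_pos: [0.6017, 0.1466, 0.0405]
orientation: [-3.136, -0.047, -0.002]
contact_force: [0.0, 12.8, -3.0]
grip_width: 0.0001
gripper_force: 6.2
```

The slide is at a stop, with 12.8 N and no travel. I'll withdraw, lift, and move left so the cameras can verify.

arm_command(plan="0 -0.01 0 0; 0 -0.01 0 0; 0 -0.01 0 0; 0 0 -0.04 0; 0 0 -0.04 0; 0 0 -0.04 0; 0 0 -0.04 0; -0.01 0.04 0 0; -0.01 0.04 0 0; -0.01 0.04 0 0; -0.01 0.04 0 0; 0 0 0 0; 0 0 0 0")

```text
clock: 23.75
tcp_pos: [0.5655, 0.0112, 0.2005]
orientation: [-3.141, -0.042, -0.001]
contact_force: [0.0, 0.5, -0.6]
grip_width: -0.0001
gripper_force: 0.0
```

```bash
python3 look.py wrist w8
python3 - <<'E'
from h import *
import pickle
for n in('w1','w8'):
    c,o,p,d=pickle.load(open(n+'.pkl','rb'))
    P=[]
    for v in range(60,330):
        for u in range(0,640):
            if d[v,u]>0 and p[v,u].max()<70:
                q=atd(c,o,u,v,d)
                if .575<q[0]<.625 and .1<q[1]<.17 and q[2]>.044 and q[2]<.055: P.append(q)
    P=np.array(P); print(n,len(P),P.mean(0).round(4),P.min(0).round(4),P.max(0).round(4))
E
```

```text
{'clock': np.float64(23.75), 'tcp_pos': array([0.5655, 0.0112, 0.2005]), 'orientation': array([-3.1411e+00, -4.1900e-02, -5.0000e-04]), 'contact_force': array([ 0.0238,  0.5287, -0.5614]), 'grip_width': np.float64(-0.0001)}
w1 287 [0.5979 0.1297 0.0486] [0.5815 0.1266 0.0441] [0.6141 0.1324 0.0508]
w8 476 [0.5981 0.1288 0.0481] [0.5806 0.1261 0.044 ] [0.6142 0.1327 0.0508]
```

View pics/w8.png

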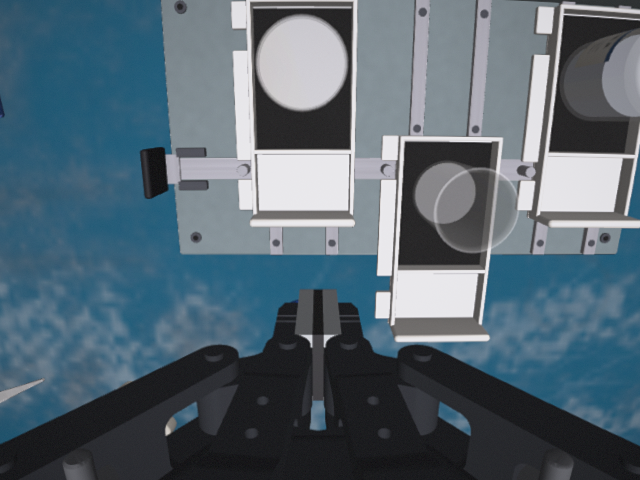

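The middle tray is fully out with the beaker standing on it (445,192), and all three pins sit in their notches. The tab is back at its locked position, the dish is on the home left tray, and nothing is touched.

```bash
python3 -c "
from bench import ticket; print(ticket.hand_in())"
```

```text
the job is handed in; nothing more can be done
None
```

The job is handed in: the locking slide was drawn out, the middle tray with the clear beaker pulled to its stop, and the slide pushed fully in again. It took about 24 s of the 56 s; the beaker was standing in the last picture, and both other trays were home.

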